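Take the combination padlock off the disc chest

TASK

The dial padlock on the steel chest of grinding discs was only left a few clicks off its last number. Turn the dial through its clicks until the white pointer lines up with the raised mark at the shackle end and rests in that notch, then pull the lock body straight away from the staple so that the shackle slides fully open, and take the lock off the staple. Finish while still holding the lock up for all to see, level with the dial on top, the shackle fully open, at least 10 cm above the chest and still; leave the wire brush, grinder and drilled block where they are.

Things in the scene. Friction and masses are not known exactly. Their poses are not given: they have to be found in the camera images.
- lock: dial padlock, 0.3 kg, lying flat, dial up, underside 83 mm above the bench. Steel body 49 x 48 x 28 mm thick. Origin: on the underside below the dial's axis; body from x -24 to +25, y -24 to +24 mm. x points along the shackle, away from the robot to within 30 degrees; z up. At the start, shackle shut, the staple stands at about x = +43 (+-2), y = -14 mm in this frame.
- lock_face (a point): the middle of the lock's top face, 28 mm above its underside, on the dial's axis. Axes as the lock's.
- index (a point): the white raised index mark on the lock's top face, 23 mm from the dial's axis towards the shackle.
- dial (a joint): dial angle, rad, grows clockwise from above, turns endlessly; 0 (or a full turn) = pointer on the index mark, where the lock opens (0.15 either way). Ten notches, 0.628 rad (36 deg) apart; about 0.07 N m clicks it over to the next; let go, it settles in the nearest. Starts 2 to 4 clicks off, the short way home being clockwise. Off the mark the shackle has only 1 mm of play.
- knob (a point): middle of the dial's grip knob, on its axis, 38 mm above the lock's underside: a black knurled cylinder, 25 mm diameter, standing 31.5 to 45.5 mm above the lock's underside on a black dial plate of 38 mm diameter (top 31.5 mm up). A white pointer line runs across knob and plate along this frame's +x.
- shackle (a joint): how far the shackle has slid out of the lock, m: 0 shut, 0.025 fully open. Slides straight along the lock's x, does not swivel, no spring, friction 2.5 N: stays where it is put. A U of 7 mm round bar, 14 mm above the lock's underside, legs at y = -14 mm (toe, passes through the staple's eye) and +14 mm (heel, stays in the lock).
- bow (a point): the middle of the shackle's bow, on the bar's centre line: shut, at x = +59 mm in the lock's frame, 14 mm above its underside.
- toe (a point): the tip of the shackle's toe leg. Shut, it is hidden at x = +16 mm in the lock's frame, 9 mm inside the body (end face at x = +25); fully open, at x = +41, leaving a gap of 16 mm to the end face.
- staple (a point): middle of the eye of the hasp staple, fixed on the chest, 97 mm above the bench: an upright loop of 6 mm bar, top at 107.5 mm, eye 12 mm wide facing along the chest's x. Pull the lock back: after 8 mm the bow meets it, 25 mm more (5 to 10 N) opens the shackle. Then push on forward 43 mm till the staple is in the gap (x = +33, +-5 mm, in the lock's frame): there the lock lifts straight up.
- chest: low steel chest, fixed on the bench, 280 mm (x) by 260 mm (y), top 80 mm above the bench; origin on the bench under its middle, x pointing away from the robot, like the lock's. The flat hasp strap (top at 82.4 mm, hinge pin to 86.6 mm) lies at y = 0 around the staple (x = -27 mm).
- keeper (a point): middle of the top of the keeper plate that carries the lock, 83 mm above the bench, 96 mm (x) by 64 mm (y). Along its sides two welded flats, 5 mm thick and 6 mm high, 80 mm long, stand 25.2 mm from the middle line and keep the lock from twisting (1.2 mm play each side); the lock slides on the plate along x.
- wire_brush: wire brush with a 230 mm wooden back, 32 mm high, lying across the rear of the chest lid; origin on its underside at its middle. Leave alone.
- weldment: welded steel block, 90 by 70 by 62 mm, with six holes on top, on the bench on the right; origin under its middle. Leave alone.
- grinder: angle grinder, about 340 mm long and 75 mm high, lying disc up on the bench on the left; origin on its underside. Leave alone.
Not all that is in view belongs to the job. What is shaped like the lock but brown or turquoise is not meant.

How it is judged (in metres and radians):
On the way, in this order (a step that is already met when the one before it is completed fails the run):
1. the dial rests with its pointer on the index mark (within 0.15 rad, 0 or a full turn), the shackle still shut ((value of joint dial between -0.15 and 0.15 rad or value of joint dial between -6.4332 and -6.1332 rad or value of joint dial between 6.1332 and 6.4332 rad) and value of joint shackle below 0.004 m), for 0.3 s.
2. the shackle is pulled fully open (more than 21 mm of its 25 mm) at the staple (value of joint shackle above 0.021 m and horizontal distance between lock and staple below 0.12 m), for 0.1 s.
At the end, for the whole second after the job is handed in: The gripper still holds the padlock (finger force above 2 N), its underside more than 180 mm above the bench (10 cm above the 80 mm chest), dial on top, within 20 degrees (0.35 rad) of level, shackle out by more than 21 mm of its 25 mm, touching the chest nowhere and still (under 30 mm/s) (height (world z) of lock above 0.18 m and angle between lock's own z axis and vertical below 0.35 rad and height (world z) of lock_face above 0.205 m and value of joint shackle above 0.021 m and contact force between the fingers and lock above 2 N and contact force between lock and chest below 0.1 N and linear speed of lock below 0.03 m/s); the arm keeps its last pose, push and grip.
It fails at once if the wire brush is moved by more than 30 mm (distance of wire_brush from where it was at the start of the episode above 0.03 m).
It fails at once if the weldment is moved by more than 30 mm (distance of weldment from where it was at the start of the episode above 0.03 m).
It fails at once if the grinder is moved by more than 30 mm (distance of grinder from where it was at the start of the episode above 0.03 m).
It also fails if it takes over 59 s, if anything falls off the work surface, if the arm or the gripper's body presses on something with over 40 N, if the wrist force passes 120 N, or if a joint passes its speed limit or range.

ROBOT

A 7-joint arm with a two-finger parallel gripper is mounted at the origin on the work surface. World frame = base frame: x ahead of the robot, y to its left, z up, the work surface at z = 0. Lengths are in mm, angles in rad, forces in N, time in s.
With the tool pointing down it reaches from about 400 to 875 mm from the base axis. Payload 4.4 kg.
Tool frame: the origin (TCP) lies where the fingers leave the gripper's body, on its centre line; the fingertips stand 73 mm ahead of it and the grasp point (between the pads) lies 54 mm ahead of it; z points along the fingers, y is the line along which they close (so a half turn about z gives the same grasp; the last joint's range is limited). The gripper opens to 85 mm and grips with 20 to 120 N. Pads are 22 mm wide; open, the fingers measure 114 mm over their backs; the gripper's body (76 mm by 85 mm) begins 54 mm behind the grasp point. The pads swing forward as they close: fully open they stand 13 mm farther back than shut.
Start: joints at [-1.296, 0.628, 0.038, 1.517, -0.027, 0.996, -0.02], TCP at [217.236, 612.638, 303.913] pointing down, gripper open.
Joint ranges: [-3.06, 3.06], [-0.37, 2.12], [-1.25, 1.32], [0.18, 2.47], [-1.1, 4.24], [0.23, 1.98], [-2.94, 2.94]. Speed limits (rad/s): [2.57, 2.57, 3.14, 3.14, 3.14, 3.14, 3.14].

INTERFACE

Orientations are given as [roll, pitch, yaw] about the fixed x, y, z axes, in that order (R = Rz(yaw) Ry(pitch) Rx(roll)).
In Python, from cell import ctrl gives the robot as it stands.
- The arm moves only by the tool send_rows, never from a script. Its argument "rows" is a list that holds one entry, the list of rows, each a list of 6 numbers: the shift along the tool's x, y, z in cm, then the turn, a rotation vector about the tool's x, y, z in rad. In form: [[[tx, ty, tz, wx, wy, wz], ...]]. A call has 1 to 10 rows; each row is the pose to reach, as a shift and turn from the pose commanded when the call began, along the tool's axes at that moment; what a row does not reach only later rows make up. A row lasts 1/10 s, in which the tool goes at most 50 mm and 8.59 degrees, less where a joint would pass 70% of its speed; a pose out of reach is approached as far as the arm can. A call with a gripper value outside its range is refused whole. "grip" is the closure in counts, from 0 (fully open) to 255 (shut), set as the call begins (left out, the last holds). The fingers move at their own pace and stop on an object; the grip force is fixed at half the most. Time passes only in rows, so rows that repeat a pose let the fingers close. It gives the time, the measured TCP pose, the force, the opening and the grip force at its end, in the units of the state.
- ctrl.read_state(): the state, without advancing time (a new reading comes with each control period).
- ctrl.get_image(name): name is "scene" or "top"; returns a dict with "pixels" (400x640x3 uint8, red, green, blue), "fx", "fy", "cx", "cy" (pixels), "extrinsics" (4x4, takes a point from camera to world coordinates). Camera axes: x right, y up, looking along -z (the intrinsics and any distortion apply to the point x, -y, -z); pixel columns grow to the right and rows downward; lengths in mm; the calibration is good to about 2 mm. A picture is of the moment at which its call begins. There is no depth.
- ctrl.finish_job(): hands the job in; it is judged then, once.
The state is a dict: "clock": time; "qpos": joint angles; "qd": joint speeds; "tau": joint torques, N m; "eef_pos": TCP position; "tool_rot": TCP orientation; "force": force on the tool from outside, world axes, zero at the start; "torque": the same for the moment, N m; "width": finger opening in mm; "gripper_force": force on a finger pad.
Only numpy, scipy, OpenCV 4.12 (cv2) and the standard library are available. Lean on these libraries where they do the work, as an engineer would, in place of code of your own. Each camera call takes 0.05 s, during which the arm holds its last target. There are 200 camera calls.

## Working session

There is one attempt and no reset: what is moved stays moved. The work goes in short steps, Python scripts to look and compute and a tool call to move; the robot and the scene stay as the last step left them, time stands still between calls to the robot, and variables do not carry over. Pictures are saved under pics/ and viewed, at most 10 in all, crops included, and the job is handed in when it is done.

Besides the shell and the picture viewer there is one more tool, called after "Request:" as name([rows], argument=value, ...), one row to a line, values as JSON. send_rows: Moves the arm, as the interface text tells. Its arguments: {"type":"object","properties":{"rows":{"type":"array","items":{"type":"array","items":{"type":"array","items":{"type":"number"}}}},"grip":{"type":"number"}},"required":["rows"]}

```bash
mkdir -p pics; cat > h.py <<'E'
import numpy as np, cv2
from cell import ctrl
def shot(n):
    im=ctrl.get_image(n); return im
def save(im,p,crop=None,s=1):
    a=im["pixels"][:,:,::-1]
    if crop: x0,y0,x1,y1=crop; a=a[y0:y1,x0:x1]
    cv2.imwrite("pics/"+p,cv2.resize(a,None,fx=s,fy=s,interpolation=cv2.INTER_CUBIC))
def ray(im,u,v):
    E=np.array(im["extrinsics"]); d=np.array([(u-im["cx"])/im["fx"],-(v-im["cy"])/im["fy"],-1])
    return E[:3,3],E[:3,:3]@d
def onz(im,u,v,z):
    o,d=ray(im,u,v); return o+d*(z-o[2])/d[2]
def proj(im,p):
    E=np.array(im["extrinsics"]); q=E[:3,:3].T@(np.array(p)-E[:3,3])
    return im["cx"]-im["fx"]*q[0]/q[2], im["cy"]+im["fy"]*q[1]/q[2]
E
python3 - <<'E'
from h import *
for n in("top","scene"):
    im=shot(n); save(im,n+"0.png"); print(n,im["fx"],im["cx"],im["cy"],np.round(im["extrinsics"],3).tolist(),[k for k in im])
s=ctrl.read_state(); print(s)
E
```

```text
top 485.58828519453533 321.7465924860395 201.88241576822415 [[0.031, 0.99, -0.139, 412.809], [-1.0, 0.031, 0.001, 41.763], [0.005, 0.138, 0.99, 1495.178], [0.0, 0.0, 0.0, 1.0]] ['pixels', 'fx', 'fy', 'cx', 'cy', 'extrinsics']
scene 517.6838864133441 327.318566161804 204.13918530333552 [[0.162, -0.645, 0.746, 1806.327], [0.987, 0.114, -0.116, -167.055], [-0.01, 0.755, 0.655, 1188.296], [0.0, 0.0, 0.0, 1.0]] ['pixels', 'fx', 'fy', 'cx', 'cy', 'extrinsics']
{'clock': 0.1, 'qpos': array([-1.29582648,  0.62926314,  0.0384255 ,  1.51826698, -0.02698012,
        0.9962961 , -0.02001546]), 'qd': array([-1.61596182e-03, -1.30581381e-04, -2.71988609e-04, -1.65487829e-03,
       -7.88206802e-05,  2.20834285e-03, -1.66072188e-04]), 'tau': array([ 3.80747209e-03, -5.64540017e+01,  1.23070121e+00, -1.93976122e+01,
        1.12754584e-02,  5.41772650e-03, -5.53480142e-07]), 'eef_pos': array([217.05738051, 612.2260504 , 303.07475401]), 'tool_rot': array([-3.13987669e+00,  2.31731816e-05,  2.80083378e+00]), 'force': array([-0.22281193,  0.30026618,  0.70519798]), 'torque': array([ 0.01235105,  0.02136058, -0.03532679]), 'gripper_force': 0.0, 'width': 85.29143111522643}
```

View pics/top0.png

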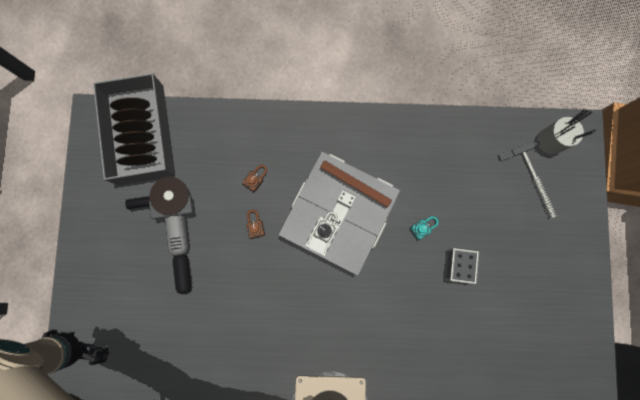

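View pics/scene0.png

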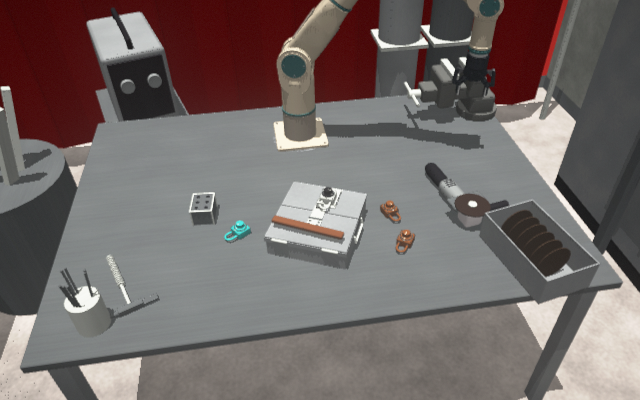

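Candidates in the top view: brown locks (255,178) and (255,223), turquoise lock (425,228), and a steel lock with a black dial on the chest at (324,230). I choose the steel one on the chest and check it in a close crop.

```bash
python3 - <<'E'
from h import *
a=shot("top");b=shot("scene")
A=cv2.resize(a["pixels"][180:265,280:370,::-1],None,fx=7,fy=7,interpolation=cv2.INTER_CUBIC)[:590]
cv2.imwrite("pics/c1.png",A)
save(b,"c2.png",(285,175,355,235),8)
print(onz(a,324,231,120))
E
```

```text
[522.09225467  31.26521621 120.        ]
```

View pics/c1.png

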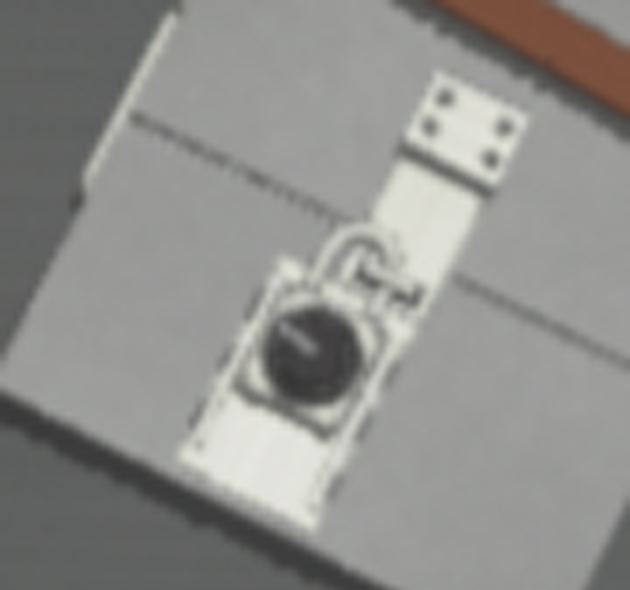

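View pics/c2.png

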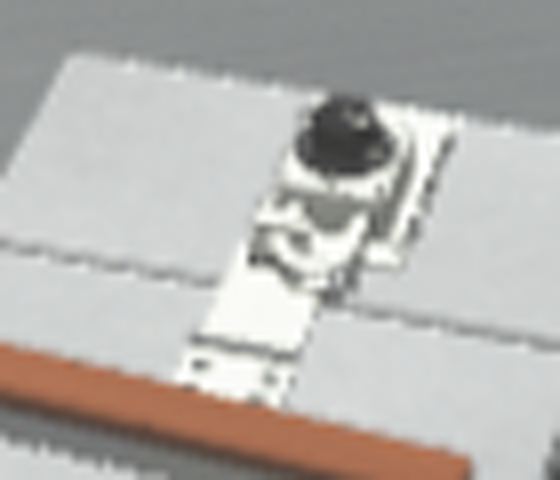

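The crop confirms it: a steel lock with a black dial at top pixel (324.6,230.7). The pointer is roughly 72° counter-clockwise of the shackle direction, so 2 clicks. Next: yaw and dial centre.

```bash
python3 - <<'E'
from h import *
a=shot("top");b=shot("scene")
def blob(im,box,th,hi=False):
    x0,y0,x1,y1=box; g=cv2.cvtColor(im["pixels"],cv2.COLOR_RGB2GRAY)[y0:y1,x0:x1]
    m=((g<th)).astype(np.uint8); n,l,s,c=cv2.connectedComponentsWithStats(m)
    i=1+np.argmax(s[1:,4]); return c[i]+[x0,y0],s[i]
ca,sa=blob(a,(312,218,336,245),75); cb,sb=blob(b,(318,183,340,202),75)
print(ca,sa,cb,sb)
# triangulate
o1,d1=ray(a,*ca);o2,d2=ray(b,*cb)
t=np.linalg.lstsq(np.c_[d1,-d2],o2-o1,rcond=None)[0]
p,q=o1+d1*t[0],o2+d2*t[1];print("tri",p,q); 
for z in(114.5,120,128): print(z,onz(a,*ca,z)[:2],onz(b,*cb,z)[:2])
# brush yaw
for im in(a,b):
    h=cv2.cvtColor(im["pixels"],cv2.COLOR_RGB2HSV); 
    m=((h[...,0]<15)&(h[...,1]>110)&(h[...,2]>60)).astype(np.uint8); n,l,s,c=cv2.connectedComponentsWithStats(m)
    for i in range(1,n):
        if s[i,4]>60 and s[i,4]<3000 and abs(c[i][0]-330)<60: print("red",c[i],s[i])
# chest top corners from top crop
C={k:onz(a,*uv,80)[:2] for k,uv in dict(bl=(279.5,235.5)).items()}
def P(u,v,z): return onz(a,280+u/7,180+v/7,z)[:2]
def yaw(p,q): d=q-p; return np.degrees(np.arctan2(d[1],d[0]))
print("keeper L",yaw(P(180,458,83),P(290,262,83)))
print("keeper front",yaw(P(180,458,83),P(318,528,83))+90, np.linalg.norm(P(180,458,83)-P(318,528,83)))
print("hinge line",yaw(P(135,117,80),P(630,365,80))+90)
print("keeper front mid",(P(180,458,83)+P(318,528,83))/2)
print("pointer",yaw(P(312,355,120),P(283,325,120)))
# dark seam/front edge via lines on gray
g=cv2.cvtColor(a["pixels"],cv2.COLOR_RGB2GRAY)[145:280,275:405]
m=(g>110).astype(np.uint8); m[:]=cv2.morphologyEx(m,cv2.MORPH_CLOSE,np.ones((7,7)))
cs,_=cv2.findContours(m,0,2); c=max(cs,key=cv2.contourArea); r=cv2.minAreaRect(c); bx=cv2.boxPoints(r)+[275,145]
W=np.array([onz(a,*x,80)[:2] for x in bx]); print("chest",W.tolist(),[yaw(W[i],W[(i+1)%4]) for i in range(4)],[np.linalg.norm(W[i]-W[(i+1)%4]) for i in range(4)])
E
```

```text
[324.60638298 231.24468085] [ 7  7 12 12 94] [326.93181818 192.38636364] [ 6  5  8  9 44]
tri [522.09097269  29.45340048 111.91011597] [522.31635958  30.9399326  111.91469308]
114.5 [521.88636474  29.4764486 ] [525.40036141  30.46437826]
120 [521.45184963  29.52539468] [531.96128844  29.45268064]
128 [520.81982765  29.59658897] [541.50445503  27.98112045]
red [355.76923077 183.53113553] [321 162  70  44 546]
red [388.43333333 207.07777778] [381 201  17  13  90]
red [307.49373434 226.28571429] [272 216  71  22 399]
keeper L -27.387115679696688
keeper front -24.994100678135965 63.99610872583901
hinge line -24.985648385626234
keeper front mid [467.97238311  53.70744063]
pointer 45.75408716582031
chest [[511.5783686715229, 169.32632714004552], [773.7778850282169, 51.66515403071099], [655.1104022142563, -199.32428448193727], [398.70742339393126, -76.704699589417]] [np.float64(-24.168002043438335), np.float64(-115.30472398877633), np.float64(154.44147641389574), np.float64(65.35589920676382)] [np.float64(287.3895231826467), np.float64(277.62865436099366), np.float64(284.21479579210865), np.float64(270.68638015498783)]
```

```bash
cat >> h.py <<'E'
from scipy.spatial.transform import Rotation as Ro
def tgt(x,y,z,yaw):
    s=ctrl.read_state(); R=Ro.from_euler("xyz",s["tool_rot"]); T=Ro.from_euler("xyz",[np.pi,0,np.radians(yaw)])
    print("shift cm",np.round(R.inv().apply(np.array([x,y,z])-s["eef_pos"])/10,2),"rv",np.round((R.inv()*T).as_rotvec(),3))
E
python3 -c "
from h import *
tgt(521.4,29.5,240,191)"
```

```text
shift cm [-48.16 -44.77   6.39] rv [-0.001 -0.    -0.533]
```

Request:
send_rows([
  [[-4,-3.7,0,0,0,-0.05],[-9,-8,0.5,0,0,-0.15],[-12.4,-11.5,1,0,0,-0.3],[-16,-15,1,0,0,-0.4],[-19.5,-18,2,0,0,-0.53],[-23,-21.3,2,0,0,-0.53],[-26.5,-24.6,2,0,0,-0.53],[-30,-28,2,0,0,-0.53],[-33.5,-31.2,2,0,0,-0.53],[-37,-34.4,2,0,0,-0.53]],
], grip=90)

```text
clock: 1.3
eef_pos: [448.7, 168.5, 284.1]
tool_rot: [3.141, 0.001, -2.952]
force: [0.1, 0.8, 0.8]
width: 55.1
gripper_force: 0.0
```

Request:
send_rows([
  [[-3.5,-3.3,2,0,0,0],[-7,-6.6,3,0,0,0],[-10,-9.5,4,0,0,0],[-11.2,-10.4,4.4,0,0,0],[-11.2,-10.4,4.4,0,0,0],[-11.2,-10.4,4.4,0,0,0]],
])

```text
clock: 1.9
eef_pos: [576.9, 89.6, 239.6]
tool_rot: [3.141, -0.001, -2.952]
force: [0.4, -0.2, -1.4]
width: 55.1
gripper_force: 0.0
```

```bash
python3 -c "
from h import *
s=ctrl.read_state();print(s['clock'],s['eef_pos'],np.degrees(s['tool_rot']),s['width'],s['force'],s['qpos'])
tgt(521.4,29.5,196,191)"
```

```text
1.9 [576.9083492   89.6237135  239.61138514] [ 1.79961191e+02 -7.30543334e-02 -1.69158501e+02] 55.139789230864224 [ 0.42776711 -0.19216913 -1.44440615] [-0.14767364  0.61143407 -0.08441735  1.77051996  0.06900657  0.76376193
  1.49322741]
shift cm [ 6.58 -4.86  4.37] rv [ 0.001 -0.001 -0.003]
```

Request:
send_rows([
  [[4,-3,0,0,0,0],[6.6,-4.85,0,0,0,0],[6.6,-4.85,1.5,0,0,0],[6.6,-4.85,3,0,0,0],[6.6,-4.85,3,0,0,0]],
])

```text
clock: 2.4
eef_pos: [519.9, 30.4, 209.3]
tool_rot: [3.141, -0.003, -2.95]
force: [-0.8, 0.0, 0.5]
width: 55.1
gripper_force: 0.0
```

```bash
python3 - <<'E'
from h import *
b=shot("scene"); save(b,"c3.png",(285,140,365,205),8)
tgt(521.4,29.5,191,191); s=ctrl.read_state();print(s['eef_pos'],s['force'],s['width'])
E
```

```text
shift cm [-0.06 -0.1   1.9 ] rv [ 0.001 -0.002 -0.001]
[520.67153346  30.40946063 209.9877142 ] [-0.83792385  0.45724051  0.36805376] 55.784946438633966
```

View pics/c3.png

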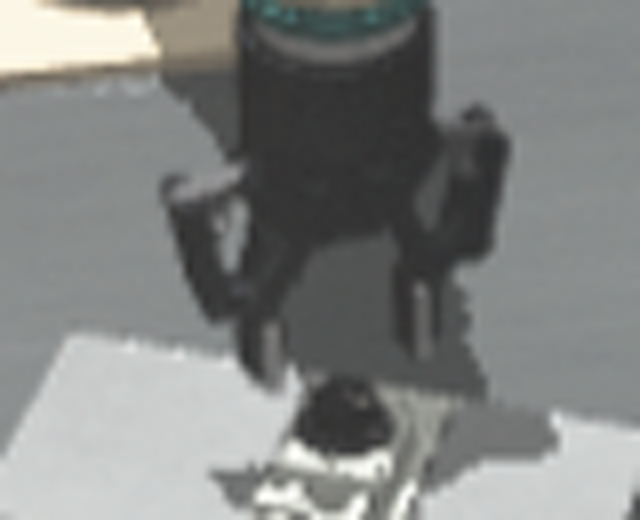

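The fingers (crop tips 265,385 and 425,350) straddle the knob (343,415). Now I'll descend and close.

Request:
send_rows([
  [[-0.05,-0.1,0.7,0,0,0],[-0.05,-0.1,1.4,0,0,0],[-0.05,-0.1,1.9,0,0,0],[-0.05,-0.1,1.9,0,0,0]],
])

```text
clock: 2.85
eef_pos: [522.1, 28.4, 190.1]
tool_rot: [3.141, -0.002, -2.952]
force: [-0.3, 0.6, 0.3]
width: 55.3
gripper_force: 0.0
```

Request:
send_rows([
  [[0,0,0,0,0,0],[0,0,0,0,0,0],[0,0,0,0,0,0],[0,0,0,0,0,0],[0,0,0,0,0,0],[0,0,0,0,0,0]],
], grip=255)

```text
clock: 3.45
eef_pos: [522.6, 29.4, 191.3]
tool_rot: [3.14, 0.001, -2.952]
force: [-1.9, 4.5, 5.6]
width: 22.0
gripper_force: 58.8
```

Request:
send_rows([
  [[0,0,0,0,0,0.1],[0,0,0,0,0,0.2],[0,0,0,0,0,0.3],[0,0,0,0,0,0.4],[0,0,0,0,0,0.4]],
])

```text
clock: 3.95
eef_pos: [523.1, 29.8, 191.4]
tool_rot: [3.14, 0.001, 2.93]
force: [0.4, 6.2, 4.6]
width: 21.7
gripper_force: 58.9
```

```bash
python3 - <<'E'
from h import *
b=shot("scene"); save(b,"c4.png",(300,160,350,200),12)
s=ctrl.read_state();print(s['eef_pos'],s['force'],s['torque'],s['width'])
E
```

```text
[523.10209051  29.71532536 191.42204082] [-0.91197576  5.36614209  5.14410643] [ 1.12894589  0.15423157 -0.00900944] 22.06773536676647
```

View pics/c4.png

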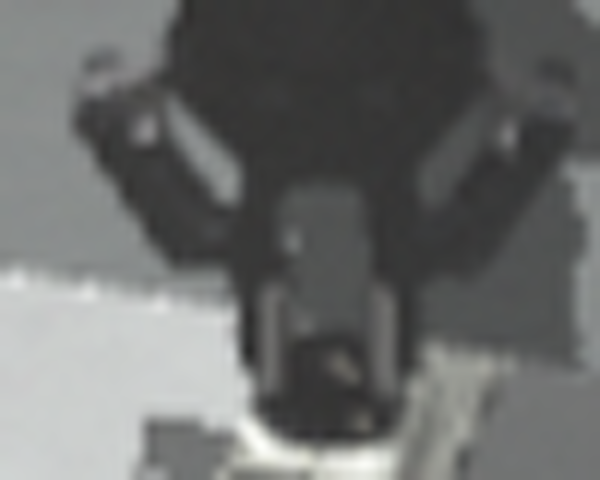

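The knob is held squarely between the pads (crop 330,370). Continuing the turn to about 1.26 rad in total.

Request:
send_rows([
  [[0,0,0,0,0,0.1],[0,0,0,0,0,0.2],[0,0,0,0,0,0.3],[0,0,0,0,0,0.4],[0,0,0,0,0,0.5],[0,0,0,0,0,0.6],[0,0,0,0,0,0.7],[0,0,0,0,0,0.8],[0,0,0,0,0,0.86],[0,0,0,0,0,0.86]],
])

```text
clock: 5.0
eef_pos: [523.9, 30.6, 191.7]
tool_rot: [3.138, -0.001, 2.072]
force: [-0.0, 6.2, 5.2]
width: 22.1
gripper_force: 59.1
```

Request:
send_rows([
  [[0,0,0,0,0,0],[0,0,0,0,0,0],[0,0,0,0,0,0],[0,0,-1.5,0,0,0],[0,0,-4,0,0,-0.1],[0,0,-7,0,0,-0.25],[-3,0,-10,0,0,-0.4],[-8,0,-12,0,0,-0.55],[-12,0,-12,0,0,-0.63],[-16,0,-12,0,0,-0.63]],
], grip=60)

```text
clock: 6.0
eef_pos: [599.9, -115.2, 311.9]
tool_rot: [-3.141, 0.002, 2.701]
force: [0.3, 0.2, -0.5]
width: 65.4
gripper_force: 0.0
```

```bash
python3 - <<'E'
from h import *
a=shot("top");b=shot("scene")
A=cv2.resize(a["pixels"][200:260,290:350,::-1],None,fx=8,fy=8,interpolation=cv2.INTER_CUBIC)
B=cv2.resize(b["pixels"][160:220,300:340,::-1],None,fx=8,fy=8,interpolation=cv2.INTER_CUBIC)
cv2.imwrite("pics/c5.png",np.hstack([A,B]))
s=ctrl.read_state();print(s['clock'],s['eef_pos'],s['tool_rot'],s['width'])
E
```

```text
6.1 [ 600.09708845 -120.31767604  310.8289334 ] [-3.13714444  0.0039792   2.69133916] 65.52988551397655
```

View pics/c5.png

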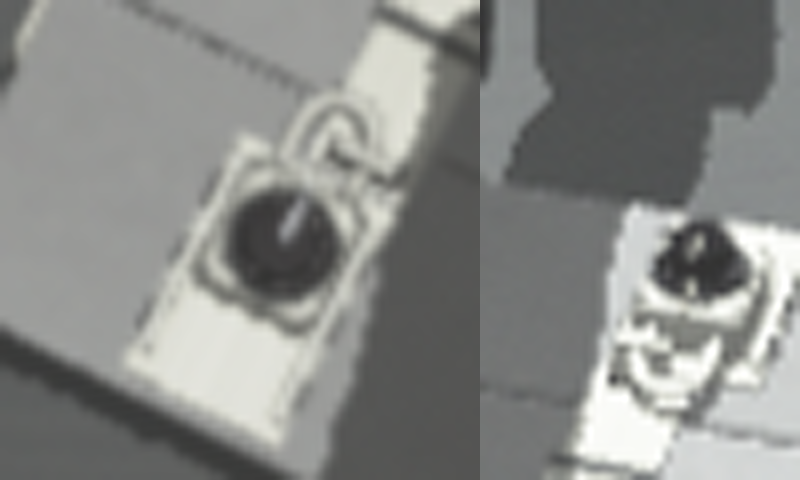

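The pointer (crop 285,240→300,205) now lines up with the index and shackle direction. I'll re-measure the dial centre and go for the body.

```bash
python3 - <<'E'
from h import *
a=shot("top")
g=cv2.cvtColor(a["pixels"],cv2.COLOR_RGB2GRAY)[215:248,310:340]
n,l,s,c=cv2.connectedComponentsWithStats((g<75).astype(np.uint8)); i=1+np.argmax(s[1:,4]); ca=c[i]+[310,215]
print(ca,s[i],onz(a,*ca,117))
p=onz(a,*ca,117); tgt(p[0],p[1],225,155); tgt(p[0],p[1],164,155)
E
```

```text
[324.43 230.99] [  9  10  13  12 100] [522.39751177  30.02163881 117.        ]
shift cm [13.25  9.92  8.5 ] rv [-0.002  0.    -0.011]
shift cm [13.26  9.94 14.6 ] rv [-0.002  0.    -0.011]
```

Request:
send_rows([
  [[4,3,1,0,0,0],[8,6,3,0,0,0],[11.5,8.6,5,0,0,0],[13.2,9.9,7.5,0,0,0],[13.2,9.9,8.5,0,0,0],[13.2,9.9,8.5,0,0,0],[13.2,9.9,8.5,0,0,0]],
])

```text
clock: 6.85
eef_pos: [522.6, 32.9, 226.3]
tool_rot: [-3.141, 0.001, 2.7]
force: [-0.0, 0.4, 0.5]
width: 65.2
gripper_force: 0.0
```

```bash
python3 -c "
from h import *
tgt(522.7,30,164,155);s=ctrl.read_state();print(s['eef_pos'],np.degrees(s['tool_rot']))"
```

```text
shift cm [-0.13 -0.26  6.23] rv [-0.     0.001 -0.006]
[522.57948443  32.90826388 226.25131775] [-1.79978645e+02  5.30403537e-02  1.54683380e+02]
```

Request:
send_rows([
  [[-0.1,-0.25,1.5,0,0,0],[-0.1,-0.25,3,0,0,0],[-0.1,-0.25,4.5,0,0,0],[-0.1,-0.25,5.5,0,0,0],[-0.1,-0.25,6.2,0,0,0],[-0.1,-0.25,6.2,0,0,0]],
])

```text
clock: 7.45
eef_pos: [522.0, 30.6, 163.6]
tool_rot: [-3.141, -0.0, 2.7]
force: [-0.1, 0.2, -0.4]
width: 65.2
gripper_force: 0.0
```

Request:
send_rows([
  [[0,0,0,0,0,0],[0,0,0,0,0,0],[0,0,0,0,0,0],[0,0,0,0,0,0],[0,0,0,0,0,0]],
], grip=255)

```text
clock: 7.95
eef_pos: [522.5, 31.1, 164.8]
tool_rot: [3.141, 0.001, 2.701]
force: [-0.6, -0.7, 5.9]
width: 47.0
gripper_force: 63.1
```

```bash
python3 -c "
from h import *
s=ctrl.read_state();print(s['eef_pos'],np.degrees(s['tool_rot']),s['force'],s['torque'],s['width'])"
```

```text
[522.49300753  31.10403454 164.76784673] [1.79949075e+02 8.15010396e-02 1.54740023e+02] [-0.6084321  -0.70809966  5.91950275] [-0.03590863  0.14072804 -0.0165171 ] 46.98411633352258
```

Request:
send_rows([
  [[0.3,0,-0.03,0,0,0],[0.6,0,-0.03,0,0,0],[0.9,0,-0.03,0,0,0],[1.2,0,-0.03,0,0,0],[1.5,0,-0.03,0,0,0],[1.8,0,-0.03,0,0,0],[2.1,0,-0.03,0,0,0]],
])

```text
clock: 8.65
eef_pos: [504.7, 39.5, 164.8]
tool_rot: [3.14, 0.005, 2.7]
force: [5.5, -2.8, 3.0]
width: 46.8
gripper_force: 62.9
```

Request:
send_rows([
  [[0.2,0,0,0,0,0],[0.4,0,0,0,0,0],[0.6,0,0,0,0,0],[0.8,0,0,0,0,0],[1.0,0,0,0,0,0],[1.1,0,0,0,0,0],[1.1,0,0,0,0,0]],
])

```text
clock: 9.35
eef_pos: [494.6, 44.2, 164.8]
tool_rot: [3.14, 0.004, 2.7]
force: [5.0, -2.7, 3.7]
width: 46.5
gripper_force: 63.0
```

```bash
python3 -c "
from h import *
s=ctrl.read_state();print(s['eef_pos'],np.degrees(s['tool_rot']),s['force'],s['torque'],s['width'])
d=s['eef_pos']-[522.5,31.1,164.8]; c,n=np.cos(np.radians(-25)),np.sin(np.radians(-25)); print(d[0]*c+d[1]*n,-d[0]*n+d[1]*c, s['force'][0]*c+s['force'][1]*n)"
```

```text
[494.61364804  44.24789065 164.77730398] [179.92223726   0.22987377 154.70447511] [ 4.97801771 -2.68182192  3.67443601] [-0.55390681 -0.96994394  0.02126172] 46.54974338099897
-30.830156623171423 0.13075409351576361 5.645003134308359
```

Request:
send_rows([
  [[0.1,0,0,0,0,0],[0.2,0,0,0,0,0],[0.2,0,0,0,0,0]],
])

```text
clock: 9.65
eef_pos: [492.9, 45.1, 164.8]
tool_rot: [3.14, 0.004, 2.7]
force: [5.4, -2.1, 4.1]
width: 46.9
gripper_force: 63.0
```

Request:
send_rows([
  [[0.1,0,0,0,0,0],[0.2,0,0,0,0,0],[0.2,0,0,0,0,0],[0.2,0,0,0,0,0]],
])

```text
clock: 10.05
eef_pos: [491.1, 45.9, 164.8]
tool_rot: [3.14, 0.004, 2.7]
force: [4.7, -2.3, 4.9]
width: 46.7
gripper_force: 63.0
```

Request:
send_rows([
  [[0.1,0,0,0,0,0],[0.15,0,0,0,0,0],[0.15,0,0,0,0,0]],
])

```text
clock: 10.35
eef_pos: [490.6, 46.1, 164.8]
tool_rot: [3.14, 0.006, 2.7]
force: [6.9, -3.3, 2.1]
width: 46.7
gripper_force: 62.8
```

```bash
python3 - <<'E'
from h import *
b=shot("scene"); a=shot("top")
A=cv2.resize(a["pixels"][195:255,295:355,::-1],None,fx=8,fy=8,interpolation=cv2.INTER_CUBIC)
B=cv2.resize(b["pixels"][165:225,300:340,::-1],None,fx=8,fy=8,interpolation=cv2.INTER_CUBIC)
cv2.imwrite("pics/c6.png",np.hstack([A,B]))
E
```

```text
(no output)
```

View pics/c6.png

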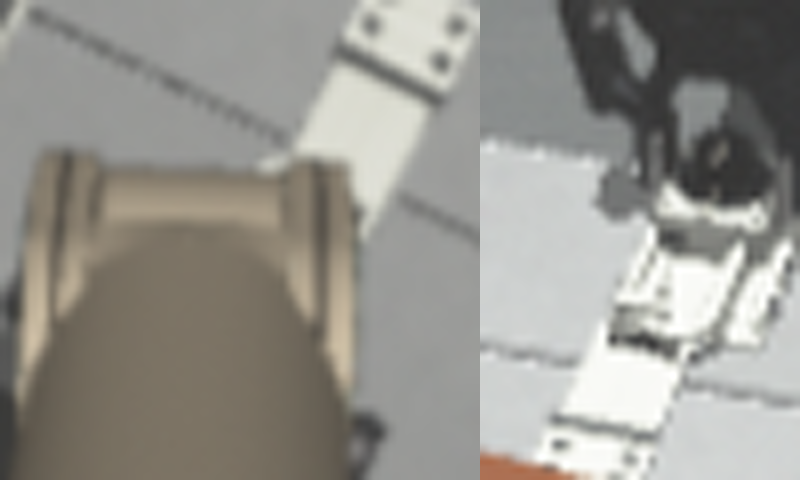

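The shackle (scene half, 690,290) is drawn out long with its bow against the staple (645,325). I'll check that it has reached its stop.

Request:
send_rows([
  [[0.1,0,0,0,0,0],[0.15,0,0,0,0,0],[0.15,0,0,0,0,0]],
])

```text
clock: 10.75
eef_pos: [490.3, 46.3, 164.8]
tool_rot: [3.139, 0.008, 2.699]
force: [8.4, -5.1, -1.0]
width: 46.6
gripper_force: 62.4
```

Request:
send_rows([
  [[-0.5,0,0,0,0,0],[-1.0,0,0,0,0,0],[-1.5,0,0,0,0,0],[-2.0,0,0,0,0,0],[-2.5,0,0,0,0,0],[-3.0,0,0,0,0,0],[-3.5,0,0,0,0,0],[-3.8,0,0,0,0,0]],
])

```text
clock: 11.55
eef_pos: [514.0, 35.3, 164.8]
tool_rot: [-3.139, -0.016, 2.704]
force: [-15.1, 7.4, 28.0]
width: 46.7
gripper_force: 65.8
```

Request:
send_rows([
  [[-0.3,0,0,0,0,0],[-0.6,0,0,0,0,0],[-0.8,0,0,0,0,0],[-0.8,0,0,0,0,0],[-0.8,0,0,0,0,0]],
])

```text
clock: 12.05
eef_pos: [521.6, 31.7, 164.8]
tool_rot: [-3.14, -0.015, 2.704]
force: [-14.0, 6.2, 25.1]
width: 46.9
gripper_force: 65.6
```

```bash
python3 - <<'E'
from h import *
b=shot("scene"); save(b,"c7.png",(300,165,345,220),10)
s=ctrl.read_state();print(s['eef_pos'],s['force'],s['width'])
d=s['eef_pos']-[490.3,46.3,164.8]; c,n=np.cos(np.radians(-25)),np.sin(np.radians(-25)); print(d[0]*c+d[1]*n,-d[0]*n+d[1]*c)
E
```

```text
[521.59680438  31.72638249 164.83848752] [-14.3898656    7.27677182  25.79405177] 46.63744200901453
34.523614416857946 0.018418027659292235
```

View pics/c7.png

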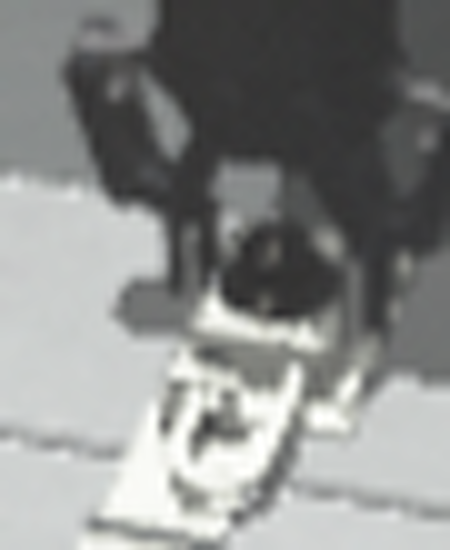

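Now the staple (crop 235,420) sits inside the U, short of the gap. There's 25 N of downward press making drag, so I relieve that slightly before pushing on.

Request:
send_rows([
  [[0,0,-0.1,0,0,0],[0,0,-0.1,0,0,0]],
])

```text
clock: 12.3
eef_pos: [525.6, 29.7, 164.9]
tool_rot: [-3.141, -0.006, 2.702]
force: [-4.1, 3.4, 8.1]
width: 46.5
gripper_force: 63.4
```

```bash
python3 - <<'E'
from h import *
s=ctrl.read_state();print(s['eef_pos'],s['tool_rot'],s['force'],s['torque'],s['width'])
d=s['eef_pos']-[490.3,46.3,164.8]; c,n=np.cos(np.radians(-25)),np.sin(np.radians(-25)); print(d[0]*c+d[1]*n,-d[0]*n+d[1]*c)
E
```

```text
[525.56490147  29.6993163  164.85978338] [-3.14079931 -0.00573241  2.7021842 ] [-4.09773154  3.35163006  8.08293488] [0.90816021 0.99258593 0.04731931] 46.49553545462892
38.97660690038838 -0.14173755216285677
```

Drag relieved, 39.0 mm travelled. 4 mm more.

Request:
send_rows([
  [[-0.2,0,-0.03,0,0,0],[-0.4,0,-0.03,0,0,0],[-0.4,0,-0.03,0,0,0],[-0.4,0,-0.03,0,0,0]],
])

```text
clock: 12.7
eef_pos: [531.7, 26.7, 164.9]
tool_rot: [-3.142, -0.001, 2.701]
force: [0.7, 2.9, -3.1]
width: 46.7
gripper_force: 62.2
```

```bash
python3 - <<'E'
from h import *
s=ctrl.read_state();print(s['eef_pos'],s['force'],s['width'])
d=s['eef_pos']-[490.3,46.3,164.8]; c,n=np.cos(np.radians(-25)),np.sin(np.radians(-25)); print(d[0]*c+d[1]*n,-d[0]*n+d[1]*c)
E
```

```text
[531.71413087  26.70855951 164.92158017] [ 0.71305505  2.89841423 -3.09140373] 46.686975566729366
45.813649823616544 -0.2535070741728731
```

Request:
send_rows([
  [[0.25,0,0,0,0,0],[0.25,0,0,0,0,0],[0.25,0,-0.2,0,0,0],[0.25,0,-0.5,0,0,0]],
])

```text
clock: 13.1
eef_pos: [529.6, 27.6, 170.4]
tool_rot: [3.142, -0.0, 2.701]
force: [0.2, 2.9, -4.0]
width: 46.6
gripper_force: 62.2
```

```bash
python3 - <<'E'
from h import *
s=ctrl.read_state();print(s['eef_pos'],s['force'],s['torque'],s['width'])
d=s['eef_pos']-[490.3,46.3,164.8]; c,n=np.cos(np.radians(-25)),np.sin(np.radians(-25)); print(d[0]*c+d[1]*n,-d[0]*n+d[1]*c)
E
```

```text
[529.59046119  27.63527777 170.41613251] [ 0.23738404  2.90316104 -4.0183081 ] [ 0.5261489  -0.24068344 -0.03607272] 46.63363574744324
43.49730339493435 -0.3111166926167641
```

Request:
send_rows([
  [[0,0,-0.4,0,0,0],[0,0,-0.8,0,0,0],[0,0,-1.2,0,0,0],[0,0,-1.6,0,0,0]],
])

```text
clock: 13.5
eef_pos: [529.5, 27.0, 187.0]
tool_rot: [-3.141, -0.0, 2.7]
force: [-0.1, 0.1, -3.1]
width: 46.6
gripper_force: 62.3
```

Request:
send_rows([
  [[0,0,-1,0,0,0],[0,0,-3,0,0,0],[0,0,-5.5,0,0,0],[0,0,-8,0,0,0],[0,0,-10.5,0,0,0],[0,0,-12.5,0,0,0],[0,0,-13.5,0,0,0],[0,0,-13.5,0,0,0],[0,0,-13.5,0,0,0],[0,0,-13.5,0,0,0]],
])

```text
clock: 14.5
eef_pos: [528.9, 27.4, 320.3]
tool_rot: [-3.14, -0.002, 2.701]
force: [0.6, -0.4, -3.5]
width: 46.4
gripper_force: 62.5
```

```bash
python3 - <<'E'
from h import *
b=shot("scene"); save(b,"c8.png",(290,100,370,200),6)
s=ctrl.read_state();print(s['clock'],s['eef_pos'],s['tool_rot'],s['force'],s['width'],s['gripper_force'])
E
```

```text
14.55 [528.99625151  27.41638138 320.31583861] [-3.14024205e+00 -2.14745360e-03  2.70083950e+00] [ 0.03667868  0.05692407 -3.50303815] 46.80013868783669 62.45298385620117
```

View pics/c8.png

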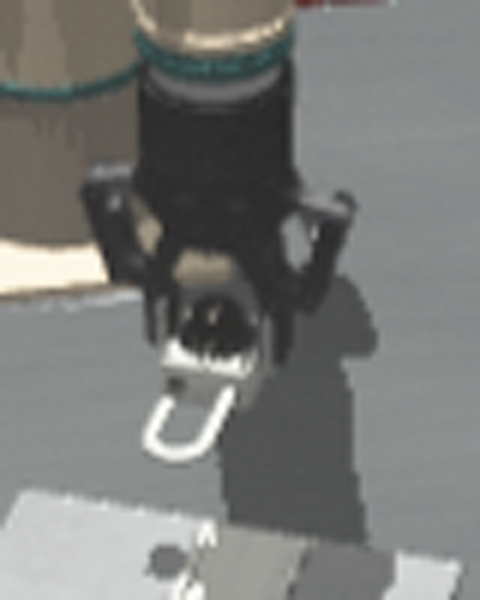

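The lock hangs level and free of the staple, with the shackle out and the toe gap visible near (165,395). A quick numeric check of the bow extension, then I hand in.

```bash
python3 - <<'E'
from h import *
b=shot("scene"); 
p=onz(b,290+178/6,100+452/6,252); s=ctrl.read_state(); d=p-s['eef_pos']; print(d, d[0]*np.cos(.436)-d[1]*np.sin(.436), s['eef_pos'][2]-82)
E
```

```text
[ 78.77546211 -30.65498482 -68.4238726 ] 84.35199722158049 238.42387260170034
```

The bow is 84 mm from the axis, so the shackle is fully open.

```bash
python3 -c "
from cell import ctrl
print(ctrl.finish_job())"
```

```text
the job is handed in; nothing more can be done
None
```

The dial was turned two clicks to the mark, the shackle pulled fully open and the lock taken off the staple; I handed the job in holding the lock level and still with its underside about 238 mm above the bench, and the hand-in returned no verdict.

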